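# Pack the control modules into the kit tray

### The job

Pack the three white control modules into the kit tray, each in the pocket whose liner has the colour of its terminal strips: standing upright with the front up, lying lengthwise in the pocket and flat on the liner. Set them down without dropping them, and leave the two dark grey look-alikes, the mouse and the screwdriver where they are.

Things in the scene. Friction and masses are not known exactly. Their poses are not given: they have to be found in the camera images.
- module_blue: White-cased control module with blue terminal strips on both shoulders and a label of that colour on the front. 84 mm long (own x), 32 mm wide (own y), 58 mm tall: base 84 x 32 x 40 mm high, in its middle a block 46 x 32 mm rising to 58 mm. Stands loose on its flat back; 0.11 to 0.23 kg; its two ends are alike. Origin: centre of the underside, z up.
- module_green: White-cased control module with green terminal strips on both shoulders and a label of that colour on the front. 84 mm long (own x), 32 mm wide (own y), 58 mm tall: base 84 x 32 x 40 mm high, in its middle a block 46 x 32 mm rising to 58 mm. Stands loose on its flat back; 0.11 to 0.23 kg; its two ends are alike. Origin: centre of the underside, z up.
- module_orange: White-cased control module with orange terminal strips on both shoulders and a label of that colour on the front. 84 mm long (own x), 32 mm wide (own y), 58 mm tall: base 84 x 32 x 40 mm high, in its middle a block 46 x 32 mm rising to 58 mm. Stands loose on its flat back; 0.11 to 0.23 kg; its two ends are alike. Origin: centre of the underside, z up.
- pocket_blue: Blue liner on the floor of one of three pockets of the grey tray, fixed on the bench. Origin: centre of its upper face, mid-pocket, 7 mm above the bench; z up. Pocket inside: 108 mm long (own x), 62 mm wide (own y); walls 4 mm thick, rim 20 mm above the bench. Pockets lie side by side along y, 66 mm between centres (34 mm free between centred modules); colours change places.
- pocket_green: Green liner on the floor of one of three pockets of the grey tray, fixed on the bench. Origin: centre of its upper face, mid-pocket, 7 mm above the bench; z up. Pocket inside: 108 mm long (own x), 62 mm wide (own y); walls 4 mm thick, rim 20 mm above the bench. Pockets lie side by side along y, 66 mm between centres (34 mm free between centred modules); colours change places.
- pocket_orange: Orange liner on the floor of one of three pockets of the grey tray, fixed on the bench. Origin: centre of its upper face, mid-pocket, 7 mm above the bench; z up. Pocket inside: 108 mm long (own x), 62 mm wide (own y); walls 4 mm thick, rim 20 mm above the bench. Pockets lie side by side along y, 66 mm between centres (34 mm free between centred modules); colours change places.
- old_blue: Look-alike that does not belong in the tray: the same module shape, but with a dark grey, nearly black case; blue strips and label. 84 mm long (own x), 32 mm wide (own y), 58 mm tall: base 84 x 32 x 40 mm high, in its middle a block 46 x 32 mm rising to 58 mm. Stands loose on its flat back; 0.11 to 0.23 kg; its two ends are alike. Origin: centre of the underside, z up.
- old_orange: Look-alike that does not belong in the tray: the same module shape, but with a dark grey, nearly black case; orange strips and label. 84 mm long (own x), 32 mm wide (own y), 58 mm tall: base 84 x 32 x 40 mm high, in its middle a block 46 x 32 mm rising to 58 mm. Stands loose on its flat back; 0.11 to 0.23 kg; its two ends are alike. Origin: centre of the underside, z up.
- mouse: Black computer mouse, loose, 105 x 60 x 32 mm, bystander beyond the modules. Origin: centre of its underside, x along its length.
- screwdriver: Screwdriver lying on the bench, loose, 190 mm long along own x, handle (at its -x end) 26 mm thick, bystander beyond the tray. Origin: under its middle.
There are look-alikes about, which are no part of the job. What is shaped like the module_blue but pink or yellow is not meant. Leave any pink look-alike of the module_green alone.

How it is judged (in metres and radians):
At the end, for the whole second after the job is handed in: Each white module rests in its colour's pocket, underside within 4 mm of the liner, within 14 mm lengthwise and 17 mm crosswise of mid-pocket, upright to 0.08 rad, lengthwise to 0.35 rad. Dark grey modules, mouse and screwdriver are within 25 mm of where they began (x of module_blue in the frame of pocket_blue between -0.014 and 0.014 m and y of module_blue in the frame of pocket_blue between -0.017 and 0.017 m and z of module_blue in the frame of pocket_blue between -0.004 and 0.004 m and angle between each of module_blue, module_green, module_orange's own z axis and vertical below 0.08 rad and angle between the x axis of module_blue and the x axis of pocket_blue, either way round below 0.35 rad and linear speed of each of module_blue, module_green, module_orange below 0.02 m/s and angular speed of each of module_blue, module_green, module_orange below 0.2 rad/s and x of module_green in the frame of pocket_green between -0.014 and 0.014 m and y of module_green in the frame of pocket_green between -0.017 and 0.017 m and z of module_green in the frame of pocket_green between -0.004 and 0.004 m and angle between the x axis of module_green and the x axis of pocket_green, either way round below 0.35 rad and x of module_orange in the frame of pocket_orange between -0.014 and 0.014 m and y of module_orange in the frame of pocket_orange between -0.017 and 0.017 m and z of module_orange in the frame of pocket_orange between -0.004 and 0.004 m and angle between the x axis of module_orange and the x axis of pocket_orange, either way round below 0.35 rad and distance of each of old_blue, old_orange, mouse, screwdriver from where it was at the start of the episode below 0.025 m); the robot touches nothing.
It fails at once if a dark grey look-alike is moved more than 25 mm (distance of any of old_blue, old_orange from where it was at the start of the episode above 0.025 m).
It fails at once if the mouse or the screwdriver is moved more than 25 mm (distance of any of mouse, screwdriver from where it was at the start of the episode above 0.025 m).
It fails at once if a white module is dropped or thrown (falls freely about 25 mm or more) ((linear speed of module_blue above 0.7 m/s and contact force between the fingers and module_blue below 0.01 N) or (linear speed of module_green above 0.7 m/s and contact force between the fingers and module_green below 0.01 N) or (linear speed of module_orange above 0.7 m/s and contact force between the fingers and module_orange below 0.01 N)).
It also fails if it takes over 96 s, if anything falls off the work surface, if the arm or the gripper's body presses on something with over 40 N, if the wrist force passes 120 N, or if a joint passes its speed limit or range.

### The arm

A 6-joint arm with a two-finger parallel gripper is mounted at the origin on the work surface. World frame = base frame: x ahead of the robot, y to its left, z up, the work surface at z = 0. Lengths are in m, angles in degrees, forces in N, time in s.
With the tool pointing down it reaches from about 0.3 to 0.75 m from the base axis. Payload 8.5 kg.
Tool frame: the origin (TCP) lies midway between the tips of the shut fingers; the grasp point (between the pads) lies env.tcp_to_grasp behind it (env.tcp_to_grasp is the distance from the TCP to the grasp point, in m); z points along the fingers, y is the line along which they close (so a half turn about z gives the same grasp; the last joint's range is limited). The gripper opens to 85 mm and grips with 20 to 120 N. Pads are 22 mm wide; open, the fingers measure 114 mm over their backs; the gripper's body (76 mm by 85 mm) begins 54 mm behind the grasp point. The pads swing forward as they close: fully open they stand 13 mm farther back than shut.
Start: joints at [64.612, 21.807, 74.336, -0, 83.858, -12.336], TCP at [0.124, 0.536, 0.231] pointing down, gripper open.
Joint ranges: [-178.18, 178.18], [-50.72, 133.34], [12.68, 142.11], [-81.47, 261.47], [9.98, 163.14], [-165.26, 165.26]. Speed limits (degrees/s): [136.94, 136.94, 180, 180, 180, 180].

### API

Orientations are given as a 3x3 rotation matrix whose columns are the frame's x, y, z axes.
In Python, from rig import observe, optics, job, env gives the robot as it stands. The module is installed in compiled form; this text tells all that it offers.
- The arm moves only by the shell command python3 -m jog 'ROWS' [FORCE]. ROWS is JSON, a list of rows, each a list of 7 numbers: the turn, a rotation vector about the tool's x, y, z in rad, then the shift along the tool's x, y, z in m, then the opening in per cent of the stroke, from 0 (shut) to 100 (fully open). A call has 1 to 10 rows; each row shifts and turns the commanded pose from where the row before left it, along the tool's axes as they then stand; what a row does not reach is not made up. A row lasts 1/8 s, in which the tool goes at most 62.5 mm and 10.7 degrees, less where a joint would pass 70% of its speed; a pose out of reach is approached as far as the arm can. A call is refused whole if a number of a shift passes 0.0625 or a number of a turn 0.188, either way. A call with a gripper value outside its range is refused whole. The fingers move at their own pace and stop on an object; FORCE is the grip in N (left out, the last holds). Time passes only in rows, so rows that do not move let the fingers close. It gives the time, the measured TCP pose, the force, the opening and the grip force at its end, in the units of the state.
- observe(): the state, without advancing time (a new reading comes with each control period).
- optics.get_image(name): name is "scene" or "top" or "wrist"; returns a dict with "pixels" (400x640x3 uint8, red, green, blue), "mtx" (3x3 intrinsics, pixels), "rvec" (rotation vector, rad) and "tvec" (3), from world to camera coordinates, as OpenCV has them. Camera axes: x right, y down, z forward; pixel columns grow to the right and rows downward; lengths in m; the calibration is good to about 2 mm. A picture is of the moment at which its call begins. There is no depth.
- job.close_job(): hands the job in; it is judged then, once.
The state is a dict: "time_s": time; "q": joint angles; "qvel": joint speeds; "joint_efforts": joint torques, N m; "position": TCP position; "tool_rot": TCP orientation; "ft_force": force on the tool from outside, world axes, zero at the start; "wrist_torque": the same for the moment, N m; "grip_width": finger opening in m; "gripper_force": force on a finger pad.
Only numpy, scipy, OpenCV 4.12 (cv2) and the standard library are available. Lean on these libraries where they do the work, as an engineer would, in place of code of your own. Each camera call takes 0.05 s, during which the arm holds its last target. There are 200 camera calls.

## Working session

There is one attempt and no reset: what is moved stays moved. The work goes in short steps, Python scripts to look and compute and a shell command to move; the robot and the scene stay as the last step left them, time stands still between calls to the robot, and variables do not carry over. Pictures are saved under pics/ and viewed, at most 14 in all, crops included, and the job is handed in when it is done.

```bash
mkdir -p pics; python3 - <<'E'
from rig import observe, optics, env
import cv2,numpy as np
s=observe();print(s['time_s'],s['position'],np.round(s['tool_rot'],3).tolist(),s['grip_width'],env.tcp_to_grasp)
for n in("top","scene"):
    d=optics.get_image(n);cv2.imwrite(f"pics/{n}0.png",d['pixels'][:,:,::-1]);print(n,d['mtx'].tolist(),d['rvec'],d['tvec'])
E
```

```text
0.0 [0.12407398 0.53551846 0.23070029] [[-0.974, 0.226, -0.001], [0.226, 0.974, -0.001], [0.0, -0.001, -1.0]] 0.08536255829575572 0.0187
top [[407.43300406859834, 0.0, 324.01869106760876], [0.0, 407.43300406859834, 194.77266005837987], [0.0, 0.0, 1.0]] [ 2.02649545 -2.18026737  0.24771648] [-0.01619033  0.57584918  0.90676911]
scene [[362.538725735305, 0.0, 319.29037534704105], [0.0, 362.538725735305, 199.24708022565824], [0.0, 0.0, 1.0]] [ 0.9949806   2.30353015 -1.21111054] [ 0.43027246 -0.18896341  1.28984843]
```

View pics/top0.png

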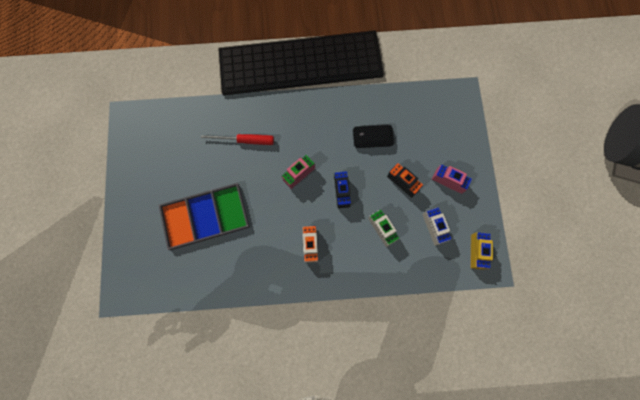

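View pics/scene0.png

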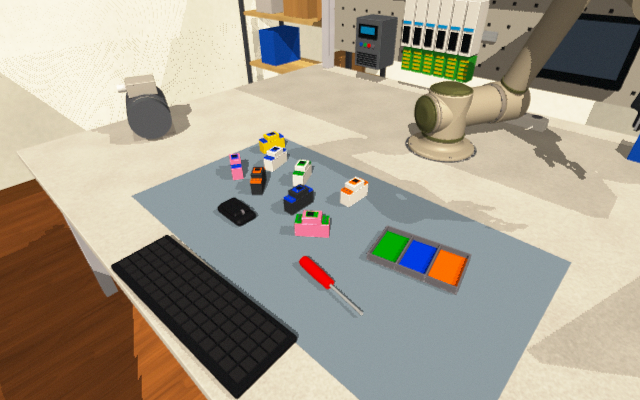

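```bash
cat > h.py <<'E'
import cv2,numpy as np
from scipy.optimize import minimize
from rig import observe,optics
def ray(d,uv,z):
    R=cv2.Rodrigues(d['rvec'])[0];c=-R.T@d['tvec']
    v=R.T@np.linalg.solve(d['mtx'],[uv[0],uv[1],1]);return c+v*(z-c[2])/v[2]
def proj(d,P): return cv2.projectPoints(np.array(P,float),d['rvec'],d['tvec'],d['mtx'],None)[0][:,0]
def rect(p,l,w,z):
    c,s=np.cos(p[2]),np.sin(p[2])
    return [[p[0]+c*a*l/2-s*b*w/2,p[1]+s*a*l/2+c*b*w/2,z] for a,b in((1,1),(1,-1),(-1,-1),(-1,1))]
def polys(d,p,boxes): # convex silhouettes in pixels
    return [cv2.convexHull(proj(d,sum([rect(p,l,w,z) for z in(z0,z1)],[])).astype(np.float32)) for l,w,z0,z1 in boxes]
MOD=[(.084,.032,0,.04),(.046,.032,0,.058)]
def fit(d,mask,p0,boxes,roi):
    x0,y0,x1,y1=roi;k=6
    m=cv2.resize(mask[y0:y1,x0:x1].astype(np.float32),None,fx=k,fy=k,interpolation=cv2.INTER_LINEAR)
    def cost(p):
        im=np.zeros(m.shape,np.uint8)
        for q in polys(d,p,boxes): cv2.fillConvexPoly(im,np.round((q-[x0-.5,y0-.5])*k).astype(np.int32),1)
        return float(np.abs(im-m).sum()/k/k)
    best=min((minimize(cost,[p0[0],p0[1],a],method='Nelder-Mead',options=dict(initial_simplex=[[p0[0],p0[1],a],[p0[0]+.01,p0[1],a],[p0[0],p0[1]+.01,a],[p0[0],p0[1],a+.3]],xatol=1e-4,fatol=.1)) for a in(p0[2] if len(p0)>2 and np.ndim(p0[2]) else np.arange(0,3.1,.39))),key=lambda r:r.fun)
    return best.x,best.fun
E
python3 - <<'E'
from h import *
d=optics.get_image("top");I=d['pixels'];b=np.ascontiguousarray(I[:,:,::-1]);R=cv2.Rodrigues(d['rvec'])[0]
print('cam',-R.T@d['tvec'])
hsv=cv2.cvtColor(b,cv2.COLOR_BGR2HSV);H,S,V=[hsv[:,:,i].astype(int) for i in range(3)]
hue={'orange':(H<22),'green':(H>40)&(H<85),'blue':(H>108)&(H<130)}
out=cv2.resize(b,None,fx=4,fy=4,interpolation=cv2.INTER_CUBIC)
for n,c in dict(orange=(310,243),green=(384,227),blue=(439,226)).items():
    roi=(c[0]-30,c[1]-30,c[0]+30,c[1]+30)
    m=((S<60)&(V>130))|(hue[n]&(S>150)&(V>60))
    lab,cc=cv2.connectedComponents(cv2.morphologyEx(m.astype(np.uint8),cv2.MORPH_CLOSE,np.ones((3,3))))
    l=np.bincount(cc[c[1]-6:c[1]+7,c[0]-6:c[0]+7][cc[c[1]-6:c[1]+7,c[0]-6:c[0]+7]>0]).argmax()
    p,f=fit(d,cc==l,ray(d,c,.03)[:2],MOD,roi);print(n,p.round(4),np.degrees(p[2]).round(1),f,(cc==l).sum())
    for q in polys(d,p,MOD): cv2.polylines(out,[np.round((q+.5)*4).astype(int)],1,(0,255,255),1)
for n,c in dict(orange=(178,224),blue=(204,216),green=(231,208)).items():
    m=(hue[n]&(S>120)).astype(np.uint8);_,cc=cv2.connectedComponents(m);M=cc==cc[c[1],c[0]]
    ys,xs=np.nonzero(M);r=cv2.minAreaRect(np.c_[xs,ys].astype(np.float32))
    box=[ray(d,u,.007) for u in cv2.boxPoints(r)];e=[box[1]-box[0],box[2]-box[1]];e=max(e,key=np.linalg.norm)
    print('pocket',n,ray(d,r[0],.007).round(4),np.degrees(np.arctan2(e[1],e[0])).round(1),[np.linalg.norm(box[i+1]-box[i]).round(3) for i in(0,1)])
for n,c in dict(oldblue=(342,189),oldor=(405,179),pg=(298,171),yb=(483,250),mouse=(373,136),sd=(240,140)).items(): print(n,ray(d,c,.03).round(3))
cv2.imwrite('pics/c1.png',out[580:1180,1150:1950])
cv2.imwrite('pics/c2.png',out[700:1020,600:1040])
E
```

```text
cam [ 0.35500741 -0.04280565  1.01303112]
orange [ 0.4655 -0.0155  3.1377] 179.8 85.84105682373047 436
green [ 0.4932 -0.1983  3.6584] 209.6 258.7546081542969 343
blue [ 0.4862 -0.3307  0.2735] 15.7 264.8796081542969 415
pocket orange [0.5405 0.3108 0.007 ] -167.8 [np.float64(0.062), np.float64(0.109)]
pocket blue [0.5546 0.2459 0.007 ] -167.9 [np.float64(0.061), np.float64(0.107)]
pocket green [0.5683 0.1807 0.007 ] -168.0 [np.float64(0.06), np.float64(0.105)]
oldblue [ 0.593 -0.104  0.03 ]
oldor [ 0.607 -0.263  0.03 ]
pg [0.647 0.002 0.03 ]
yb [ 0.418 -0.429  0.03 ]
mouse [ 0.726 -0.195  0.03 ]
sd [0.74  0.145 0.03 ]
```

View pics/c1.png

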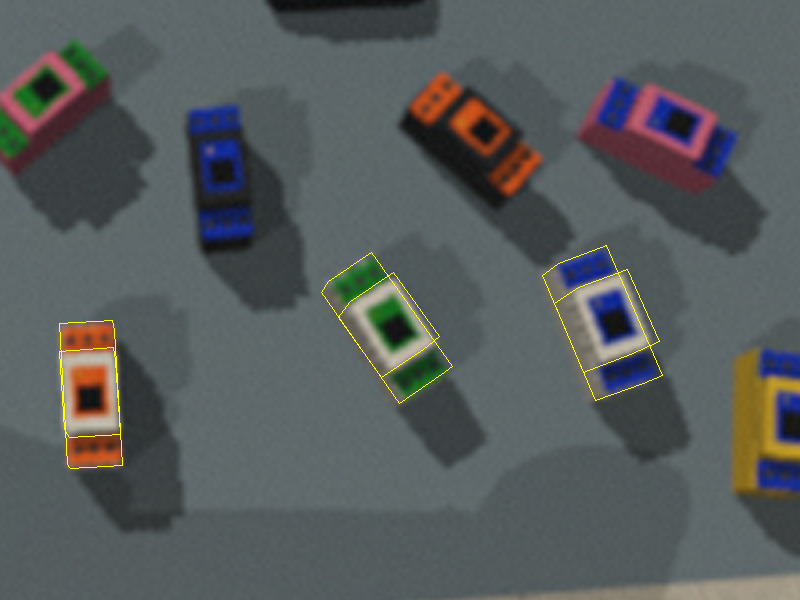

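Candidates in the top image:
- White with orange strips at (310,243), white with green at (384,227), white with blue at (439,226). These are the three to pack.
- Not meant: dark blue (342,189), dark orange (405,179), pink/green (298,171), pink/blue (453,177), yellow/blue (483,250).

The crop shows white cases at crop pixels (90,395) orange, (390,325) green and (608,322) blue, and the fitted outlines match them well. The first reach is for orange.

```bash
cat > go.py <<'E'
# python3 go.py x y z theta : turn about tool z, then the shift in the turned tool frame
import sys,numpy as np
from rig import observe
x,y,z,t=map(float,sys.argv[1:]);s=observe();p=s['position'];R=np.array(s['tool_rot'])
th=np.degrees(np.arctan2(R[1,1],R[0,1]));dx,dy=x-p[0],y-p[1];a=np.radians(t)
print('t',s['time_s'],'turn z',round(-np.radians(t-th),3),'shift',np.round([-dx*np.sin(a)+dy*np.cos(a),dx*np.cos(a)+dy*np.sin(a),p[2]-z],4),'tilt',np.round(R[:2,2],4),'w',round(s['grip_width'],4),'F',np.round(s['ft_force'],1),round(s['gripper_force'],1))
E
python3 -m jog '[[0,0,-0.114,0,0,0,100],[0,0,-0.114,0,0,0,100],[0,0,0,-0.028,-0.046,0,100],[0,0,0,-0.028,-0.046,0,100],[0,0,0,-0.028,-0.046,0,100],[0,0,0,-0.028,-0.046,0,100],[0,0,0,-0.028,-0.046,0,100],[0,0,0,-0.028,-0.046,0,100],[0,0,0,-0.028,-0.046,0,100],[0,0,0,-0.028,-0.046,0,100]]' 40
python3 -m jog '[[0,0,0,-0.028,-0.046,0.025,100],[0,0,0,-0.028,-0.046,0.025,100],[0,0,0,-0.028,-0.046,0.025,100],[0,0,0,-0.028,-0.046,0.025,100],[0,0,0,0,0,0,100],[0,0,0,0,0,0,100]]'
python3 go.py .4655 -.0155 .022 90
python3 - <<'E'
from h import *
d=optics.get_image("wrist");cv2.imwrite('pics/w1.png',d['pixels'][:,:,::-1])
E
```

```text
time_s: 1.4
position: [0.3488, 0.1662, 0.2314]
tool_rot: [[-1.0, -0.0, 0.0], [-0.0, 1.0, 0.0], [-0.0, 0.0, -1.0]]
ft_force: [0.5, -0.8, 0.0]
grip_width: 0.0852
gripper_force: 0.0
time_s: 2.15
position: [0.4599, -0.0159, 0.1313]
tool_rot: [[-1.0, 0.0, -0.001], [0.0, 1.0, 0.0], [0.001, 0.0, -1.0]]
ft_force: [-1.1, 0.5, -0.0]
grip_width: 0.0854
gripper_force: 0.0
t 2.15 turn z -0.0 shift [-0.0056  0.0004  0.1093] tilt [-0.0008  0.0004] w 0.0854 F [-1.1  0.5 -0. ] 0.0
```

View pics/w1.png

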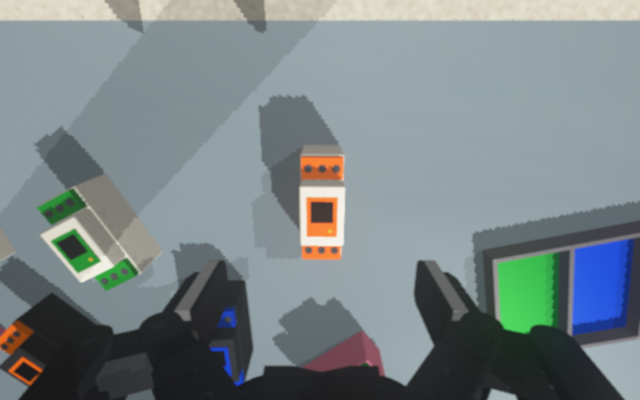

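The wrist view shows the white/orange module at (322,205), centred between the fingers at (215,290) and (435,290). Next I descend and grip.

```bash
python3 -m jog '[[0,0,0,-0.0056,0,0.027,100],[0,0,0,0,0,0.028,100],[0,0,0,0,0,0.028,100],[0,0,0,0,0,0.026,100],[0,0,0,0,0,0,0],[0,0,0,0,0,0,0],[0,0,0,0,0,0,0],[0,0,0,0,0,0,0],[0,0,0,0,0,0,0],[0,0,0,0,0,0,0]]' 40
python3 go.py .54 .31 .125 102.1
```

```text
time_s: 3.45
position: [0.4664, -0.0161, 0.0236]
tool_rot: [[-1.0, -0.0, 0.002], [-0.0, 1.0, -0.0], [-0.002, -0.0, -1.0]]
ft_force: [-1.3, 1.2, 6.4]
grip_width: 0.0316
gripper_force: 39.7
t 3.45 turn z -0.211 shift [-0.1403  0.3034 -0.1014] tilt [ 0.0022 -0.0005] w 0.0316 F [-1.3  1.2  6.4] 39.7
```

```bash
python3 -m jog '[[0,0,0,0,0,-0.02,0],[0,0,0,0,0,-0.03,0],[0,0,0,0,0,-0.03,0],[0,0,0,0,0,-0.021,0],[0,0,-0.105,0,0,0,0],[0,0,-0.106,0,0,0,0],[0,0,0,-0.0175,0.038,0,0],[0,0,0,-0.0175,0.038,0,0],[0,0,0,-0.0175,0.038,0,0],[0,0,0,-0.0175,0.038,0,0]]'
python3 -m jog '[[0,0,0,-0.0175,0.038,0,0],[0,0,0,-0.0175,0.038,0,0],[0,0,0,-0.0175,0.038,0,0],[0,0,0,-0.0175,0.038,0,0],[0,0,0,0,0,0,0],[0,0,0,0,0,0,0]]'
python3 go.py .54 .31 .032 102.1
python3 - <<'E'
from h import *
d=optics.get_image("wrist");cv2.imwrite('pics/w2.png',d['pixels'][:,:,::-1])
E
```

```text
time_s: 4.7
position: [0.5025, 0.1485, 0.124]
tool_rot: [[-0.978, -0.21, 0.001], [-0.21, 0.978, -0.0], [-0.001, -0.0, -1.0]]
ft_force: [0.2, -0.6, -2.1]
grip_width: 0.0314
gripper_force: 40.5
time_s: 5.45
position: [0.5387, 0.31, 0.1235]
tool_rot: [[-0.978, -0.21, -0.0], [-0.21, 0.978, -0.0], [0.0, -0.0, -1.0]]
ft_force: [-0.3, -0.9, -2.0]
grip_width: 0.0314
gripper_force: 40.5
t 5.45 turn z 0.0 shift [-0.0012 -0.0003  0.0915] tilt [-0.0003 -0.0004] w 0.0314 F [-0.3 -0.9 -2. ] 40.5
```

View pics/w2.png

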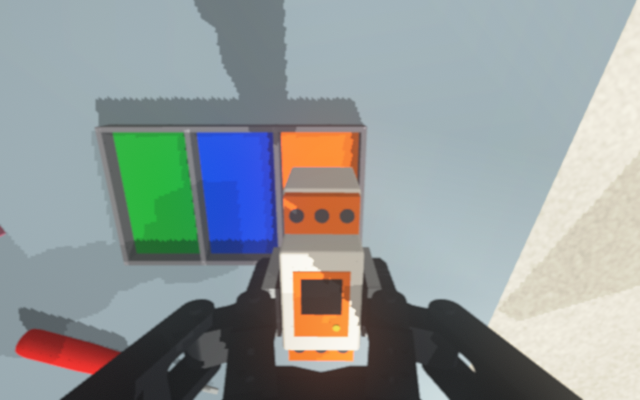

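The module hangs level at (322,290), in line with the orange pocket at (320,150). Next I lower it.

```bash
python3 -m jog '[[0,0,0,0,0,0.03,0],[0,0,0,0,0,0.03,0],[0,0,0,0,0,0.02,0],[0,0,0,0,0,0.009,0],[0,0,0,0,0,0.002,0],[0,0,0,0,0,0,0],[0,0,0,0,0,0,0]]'
python3 go.py .54 .31 .0306 102.1
```

```text
time_s: 6.38
position: [0.5394, 0.3105, 0.0331]
tool_rot: [[-0.978, -0.21, 0.001], [-0.21, 0.978, 0.0], [-0.001, 0.0, -1.0]]
ft_force: [0.6, 0.1, -2.5]
grip_width: 0.0314
gripper_force: 40.6
t 6.375 turn z 0.0 shift [-0.0005 -0.0006  0.0025] tilt [0.0013 0.0004] w 0.0314 F [ 0.6  0.1 -2.5] 40.6
```

```bash
python3 -m jog '[[0,0,0,0,0,0.0012,0],[0,0,0,0,0,0.0012,0],[0,0,0,0,0,0,0],[0,0,0,0,0,0,0]]'
```

```text
time_s: 6.88
position: [0.5391, 0.3105, 0.0306]
tool_rot: [[-0.978, -0.21, 0.001], [-0.21, 0.978, 0.0], [-0.001, 0.0, -1.0]]
ft_force: [-3.3, 0.6, 6.2]
grip_width: 0.0312
gripper_force: 41.4
```

```bash
python3 -m jog '[[0,0,0,0,0,0,55],[0,0,0,0,0,0,55],[0,0,0,0,0,0,55],[0,0,0,0,0,-0.02,55],[0,0,0,0,0,-0.03,55],[0,0,0,0,0,-0.03,55],[0,0,0,0,0,-0.03,100],[0,0,-0.152,0,0,0,100],[0,0,-0.153,0,0,0,100],[0,0,0,0,0,0,100]]'
python3 go.py .4932 -.1983 .13 119.6
```

```text
time_s: 8.12
position: [0.539, 0.3104, 0.1398]
tool_rot: [[-0.87, -0.492, -0.0], [-0.492, 0.87, -0.0], [0.0, 0.0, -1.0]]
ft_force: [-0.8, 0.0, -0.6]
grip_width: 0.0855
gripper_force: 0.0
t 8.125 turn z -0.002 shift [ 0.2911 -0.4197  0.0098] tilt [-0.0001 -0.0001] w 0.0855 F [-0.8  0.  -0.6] 0.0
```

```bash
python3 -m jog '[[0,0,0,0.029,-0.042,0,100],[0,0,0,0.029,-0.042,0,100],[0,0,0,0.029,-0.042,0,100],[0,0,0,0.029,-0.042,0,100],[0,0,0,0.029,-0.042,0,100],[0,0,0,0.029,-0.042,0,100],[0,0,0,0.029,-0.042,0,100],[0,0,0,0.029,-0.042,0,100],[0,0,0,0.029,-0.042,0,100],[0,0,0,0.029,-0.042,0,100]]'
python3 -m jog '[[0,0,0,0,0,0,100],[0,0,0,0,0,0,100]]' | head -2
python3 go.py .4932 -.1983 .022 119.6
python3 - <<'E'
from h import *
d=optics.get_image("wrist");cv2.imwrite('pics/w3.png',d['pixels'][:,:,::-1])
E
```

```text
time_s: 9.38
position: [0.4939, -0.1997, 0.14]
tool_rot: [[-0.872, -0.49, 0.0], [-0.49, 0.872, -0.0], [-0.0, -0.0, -1.0]]
ft_force: [0.8, 0.1, 0.6]
grip_width: 0.0852
gripper_force: 0.0
time_s: 9.62
position: [0.494, -0.1976, 0.1398]
t 9.625 turn z -0.003 shift [ 0.0011 -0.0002  0.1178] tilt [-0.0004  0.0005] w 0.0853 F [0.5 1.3 0.3] 0.0
```

View pics/w3.png

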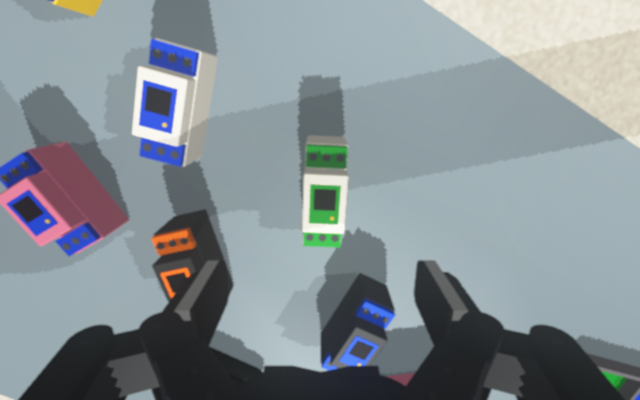

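The white/green module is at (325,195), aligned and centred between the fingers. The dark modules are clear of the descent path.

```bash
python3 -m jog '[[0,0,0,0.001,0,0.03,100],[0,0,0,0,0,0.03,100],[0,0,0,0,0,0.03,100],[0,0,0,0,0,0.0265,100],[0,0,0,0,0,0,0],[0,0,0,0,0,0,0],[0,0,0,0,0,0,0],[0,0,0,0,0,0,0],[0,0,0,0,0,0,0],[0,0,0,0,0,0,0]]' 40
python3 -m jog '[[0,0,0,0,0,-0.02,0],[0,0,0,0,0,-0.03,0],[0,0,0,0,0,-0.03,0],[0,0,0,0,0,-0.03,0],[0,0,0.152,0,0,0,0],[0,0,0.153,0,0,0,0],[0,0,0,0,0,0,0]]'
python3 go.py .568 .180 .032 102.1
```

```text
time_s: 10.92
position: [0.4938, -0.1984, 0.0247]
tool_rot: [[-0.87, -0.493, 0.002], [-0.493, 0.87, -0.001], [-0.001, -0.002, -1.0]]
ft_force: [-0.5, 3.6, 7.4]
grip_width: 0.0318
gripper_force: 39.1
time_s: 11.8
position: [0.4932, -0.1984, 0.1337]
tool_rot: [[-0.978, -0.211, 0.0], [-0.211, 0.978, -0.0], [-0.0, -0.0, -1.0]]
ft_force: [-0.4, -0.1, -2.5]
grip_width: 0.0315
gripper_force: 39.7
t 11.8 turn z 0.001 shift [-0.1524  0.3543  0.1017] tilt [ 0.0003 -0.0002] w 0.0315 F [-0.4 -0.1 -2.5] 39.7
```

```bash
python3 -m jog '[[0,0,0,-0.019,0.0443,0,0],[0,0,0,-0.019,0.0443,0,0],[0,0,0,-0.019,0.0443,0,0],[0,0,0,-0.019,0.0443,0,0],[0,0,0,-0.019,0.0443,0,0],[0,0,0,-0.019,0.0443,0,0],[0,0,0,-0.019,0.0443,0,0],[0,0,0,-0.019,0.0443,0,0],[0,0,0,0,0,0,0],[0,0,0,0,0,0,0]]'
python3 go.py .568 .180 .0335 102.1
python3 - <<'E'
from h import *
d=optics.get_image("wrist");cv2.imwrite('pics/w4.png',d['pixels'][:,:,::-1])
E
```

```text
time_s: 13.05
position: [0.5674, 0.1796, 0.1333]
tool_rot: [[-0.977, -0.212, -0.0], [-0.212, 0.977, -0.0], [0.001, -0.0, -1.0]]
ft_force: [0.4, -0.6, -1.5]
grip_width: 0.0317
gripper_force: 40.0
t 13.05 turn z 0.002 shift [-0.0006  0.0002  0.0998] tilt [-0.0004 -0.0004] w 0.0317 F [ 0.4 -0.6 -1.5] 40.0
```

View pics/w4.png

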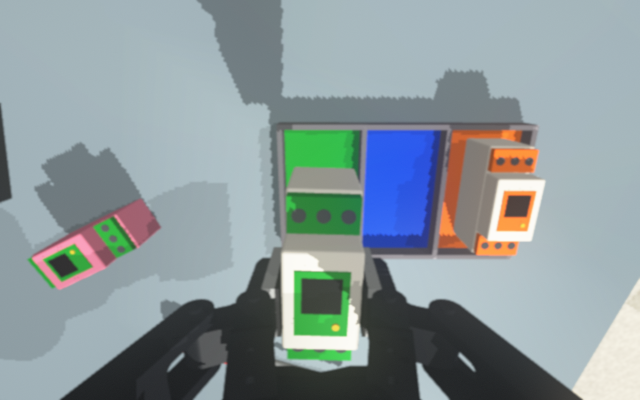

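The green module hangs above the green pocket at (322,150). The orange one sits upright in its pocket at (505,200).

```bash
python3 -m jog '[[0,0,0,0,0,0.03,0],[0,0,0,0,0,0.03,0],[0,0,0,0,0,0.03,0],[0,0,0,0,0,0.009,0],[0,0,0,0,0,0.0015,0],[0,0,0,0,0,0.001,0],[0,0,0,0,0,0,0],[0,0,0,0,0,0,0]]'
```

```text
time_s: 14.1
position: [0.5678, 0.18, 0.0325]
tool_rot: [[-0.978, -0.21, 0.001], [-0.21, 0.978, 0.0], [-0.001, -0.0, -1.0]]
ft_force: [-0.4, 0.1, -1.8]
grip_width: 0.0316
gripper_force: 39.9
```

```bash
python3 -m jog '[[0,0,0,0,0,0.001,0],[0,0,0,0,0,0.001,0],[0,0,0,0,0,0,0],[0,0,0,0,0,0,0]]'
```

```text
time_s: 14.6
position: [0.5678, 0.1801, 0.0317]
tool_rot: [[-0.978, -0.21, 0.002], [-0.21, 0.978, 0.0], [-0.002, -0.0, -1.0]]
ft_force: [-5.1, 0.3, 12.9]
grip_width: 0.0315
gripper_force: 41.5
```

```bash
python3 -m jog '[[0,0,0,0,0,0,55],[0,0,0,0,0,0,55],[0,0,0,0,0,0,55],[0,0,0,0,0,-0.02,55],[0,0,0,0,0,-0.03,55],[0,0,0,0,0,-0.03,55],[0,0,0,0,0,-0.03,100],[0,0,-0.063,0,0,0,100],[0,0,0,0,0,0,100]]'
python3 go.py .4862 -.3307 .13 105.7
```

```text
time_s: 15.72
position: [0.5675, 0.1799, 0.1399]
tool_rot: [[-0.963, -0.27, -0.0], [-0.27, 0.963, -0.0], [0.0, 0.0, -1.0]]
ft_force: [-0.4, -0.4, -0.6]
grip_width: 0.0851
gripper_force: 0.0
t 15.725 turn z -0.0 shift [ 0.2165 -0.4696  0.0099] tilt [-0.0001 -0.    ] w 0.0851 F [-0.4 -0.4 -0.6] 0.0
```

```bash
python3 -m jog '[[0,0,0,0.0216,-0.047,0,100],[0,0,0,0.0216,-0.047,0,100],[0,0,0,0.0216,-0.047,0,100],[0,0,0,0.0216,-0.047,0,100],[0,0,0,0.0216,-0.047,0,100],[0,0,0,0.0216,-0.047,0,100],[0,0,0,0.0216,-0.047,0,100],[0,0,0,0.0216,-0.047,0,100],[0,0,0,0.0216,-0.047,0,100],[0,0,0,0.0216,-0.047,0,100]]' | head -1
python3 -m jog '[[0,0,0,0,0,0,100],[0,0,0,0,0,0,100]]' | head -2
python3 go.py .4862 -.3307 .0235 105.7
python3 - <<'E'
from h import *
d=optics.get_image("wrist");cv2.imwrite('pics/w5.png',d['pixels'][:,:,::-1])
E
```

```text
time_s: 16.98
time_s: 17.23
position: [0.4868, -0.3303, 0.1393]
t 17.225 turn z -0.001 shift [ 0.0007 -0.0002  0.1158] tilt [-0.0008  0.0013] w 0.0855 F [-0.4  0.1 -1. ] 0.0
```

View pics/w5.png

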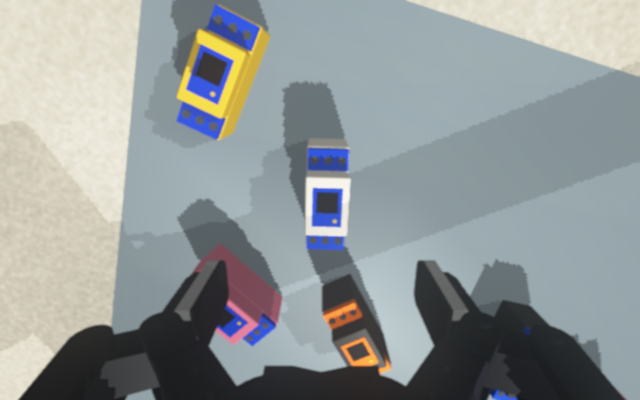

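The white/blue module is at (327,197), aligned and centred. The yellow (215,70), pink (240,295) and dark orange (355,325) modules are clear.

```bash
python3 -m jog '[[0,0,0,0.001,0,0.03,100],[0,0,0,0,0,0.03,100],[0,0,0,0,0,0.03,100],[0,0,0,0,0,0.0255,100],[0,0,0,0,0,0,0],[0,0,0,0,0,0,0],[0,0,0,0,0,0,0],[0,0,0,0,0,0,0],[0,0,0,0,0,0,0],[0,0,0,0,0,0,0]]' 40
python3 -m jog '[[0,0,0,0,0,-0.02,0],[0,0,0,0,0,-0.03,0],[0,0,0,0,0,-0.035,0],[0,0,0,0,0,-0.035,0],[0,0,0.063,0,0,-0.02,0],[0,0,0,0,0,0,0]]'
python3 go.py .554 .245 .16 102.1
```

```text
time_s: 18.52
position: [0.4865, -0.3313, 0.0258]
tool_rot: [[-0.963, -0.271, 0.002], [-0.271, 0.963, -0.001], [-0.001, -0.001, -1.0]]
ft_force: [-1.1, 2.2, 6.5]
grip_width: 0.0313
gripper_force: 41.4
time_s: 19.27
position: [0.4863, -0.3317, 0.166]
tool_rot: [[-0.978, -0.21, 0.002], [-0.21, 0.978, -0.003], [-0.002, -0.003, -1.0]]
ft_force: [-0.3, -1.0, -2.2]
grip_width: 0.0314
gripper_force: 40.4
t 19.275 turn z 0.0 shift [-0.187   0.5497  0.006 ] tilt [ 0.0024 -0.0026] w 0.0314 F [-0.3 -1.  -2.2] 40.4
```

```bash
python3 -m jog '[[0,0,0,-0.0187,0.055,0,0],[0,0,0,-0.0187,0.055,0,0],[0,0,0,-0.0187,0.055,0,0],[0,0,0,-0.0187,0.055,0,0],[0,0,0,-0.0187,0.055,0,0],[0,0,0,-0.0187,0.055,0,0],[0,0,0,-0.0187,0.055,0,0],[0,0,0,-0.0187,0.055,0,0],[0,0,0,-0.0187,0.055,0,0],[0,0,0,-0.0187,0.055,0,0]]' | head -1
python3 -m jog '[[0,0,0,0,0,0,0],[0,0,0,0,0,0,0]]' | head -2
python3 go.py .554 .245 .0345 102.1
python3 - <<'E'
from h import *
d=optics.get_image("wrist");cv2.imwrite('pics/w6.png',d['pixels'][:,:,::-1])
E
```

```text
time_s: 20.52
time_s: 20.78
position: [0.5531, 0.2454, 0.1633]
t 20.775 turn z 0.001 shift [-0.0008 -0.0006  0.1288] tilt [-0.0019 -0.0008] w 0.0316 F [ 1.3  0.2 -2.2] 40.6
```

View pics/w6.png

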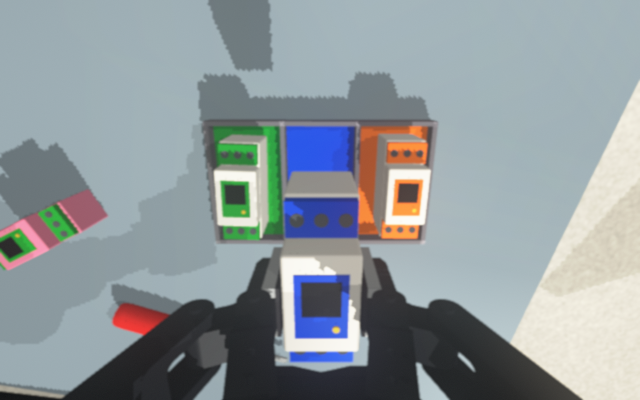

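The blue module hangs over the middle blue pocket, with green (240,190) and orange (405,190) upright on either side.

```bash
python3 -m jog '[[0,0,0,0,0,0.03,0],[0,0,0,0,0,0.03,0],[0,0,0,0,0,0.03,0],[0,0,0,0,0,0.027,0],[0,0,0,0,0,0.011,0],[0,0,0,0,0,0.001,0],[0,0,0,0,0,0,0],[0,0,0,0,0,0,0]]'
```

```text
time_s: 21.82
position: [0.554, 0.2457, 0.0364]
tool_rot: [[-0.978, -0.21, 0.002], [-0.21, 0.978, 0.0], [-0.002, 0.0, -1.0]]
ft_force: [0.1, 0.9, -1.9]
grip_width: 0.0311
gripper_force: 40.7
```

```bash
python3 -m jog '[[0,0,0,0,0,0.001,0],[0,0,0,0,0,0.001,0],[0,0,0,0,0,0.001,0],[0,0,0,0,0,0.0005,0],[0,0,0,0,0,0,0],[0,0,0,0,0,0,0]]'
```

```text
time_s: 22.58
position: [0.5535, 0.2457, 0.0328]
tool_rot: [[-0.978, -0.21, 0.001], [-0.21, 0.978, -0.0], [-0.001, -0.0, -1.0]]
ft_force: [-3.3, -1.0, 6.2]
grip_width: 0.0316
gripper_force: 41.7
```

```bash
python3 -m jog '[[0,0,0,0,0,0,52],[0,0,0,0,0,0,52],[0,0,0,0,0,0,52],[0,0,0,0,0,-0.02,52],[0,0,0,0,0,-0.03,52],[0,0,0,0,0,-0.03,52],[0,0,0,0,0,-0.05,52],[0,0,0,0.05,0,-0.03,52],[0,0,0,0.05,0,0,52],[0,0,0,0.05,0,0,52]]'
python3 -m jog '[[0,0,0,0.03,0,0,52],[0,0,0,0,0,0,52],[0,0,0,0,0,0,52]]'
python3 - <<'E'
from h import *
d=optics.get_image("top");b=d['pixels'][:,:,::-1]
o=np.ascontiguousarray(cv2.resize(b,None,fx=4,fy=4,interpolation=cv2.INTER_CUBIC))
a=np.radians(12.1)
for c in((.54,.31),(.5678,.18),(.5537,.2457)):
    q0=polys(d,(*c,a),[(.084,.032,.007,.047),(.046,.032,.007,.065)])
    for q in q0: cv2.polylines(o,[np.round((q+.5)*4).astype(int)],1,(0,255,255),1)
cv2.imwrite('pics/t2.png',o[480:1080,560:1360])
E
```

```text
time_s: 23.82
position: [0.4054, 0.2139, 0.1921]
tool_rot: [[-0.978, -0.21, 0.001], [-0.21, 0.978, 0.0], [-0.001, 0.0, -1.0]]
ft_force: [1.2, 0.4, 1.0]
grip_width: 0.0442
gripper_force: 0.0
time_s: 24.2
position: [0.3784, 0.2081, 0.1921]
tool_rot: [[-0.978, -0.21, 0.001], [-0.21, 0.978, 0.0], [-0.001, -0.0, -1.0]]
ft_force: [0.2, 0.2, -0.4]
grip_width: 0.044
gripper_force: 0.0
```

View pics/t2.png

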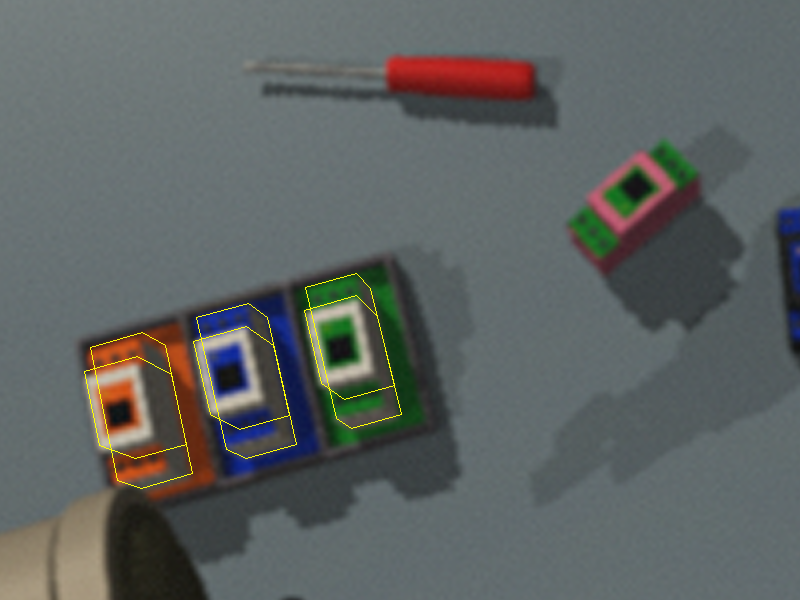

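All three modules stand on their matching liners at about the expected outlines: orange (120,410), blue (230,375), green (340,345). The arm touches nothing, so I'm handing in the job.

```bash
python3 -c "
from rig import job
print(job.close_job())"
```

```text
the job is handed in; nothing more can be done
None
```

The three white modules stand upright in their matching pockets, nothing else was touched, and the job was handed in at about 24 s of the 96 s allowed; the hand-in returned no verdict.

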